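# Put the setting block away, then clamp the board and hold

### The arm

A 6-joint arm with a two-finger parallel gripper is mounted at the origin on the work surface. World frame = base frame: x ahead of the robot, y to its left, z up, the work surface at z = 0. Lengths are in m, angles in rad, forces in N, time in s.
With the tool pointing down it reaches from about 0.325 to 0.775 m from the base axis. Payload 5.5 kg.
Tool frame: the origin (TCP) lies on the centre line of the jaws, within the pads' length; the fingertips stand robot.tips_ahead ahead of it and the grasp point (between the pads) lies 5 mm behind it (robot.tips_ahead is the distance from the TCP to the fingertips, in m); z points along the fingers, y is the line along which they close (so a half turn about z gives the same grasp; the last joint's range is limited). The gripper opens to 88 mm and grips with 3 to 60 N. Pads are 20 mm wide; open, the fingers measure 115 mm over their backs; the gripper's body (75 mm by 178 mm) begins 61 mm behind the grasp point.
Start: joints at [-1.351, 0.091, 1.231, -0, 1.82, -0.057], TCP at [0.164, -0.577, 0.237] pointing down, gripper open.
Joint ranges: [-2.87, 2.87], [-0.86, 2.18], [0.17, 2.46], [-1.51, 4.65], [0.06, 2.69], [-2.65, 2.65]. Speed limits (rad/s): [2.57, 2.57, 3.01, 3.14, 3.14, 3.14].

### API

Orientations are given as a unit quaternion [w, x, y, z].
In Python, from cell import robot gives the robot as it stands.
- The arm moves only by the shell command python3 -m inch 'ROWS' [OPENING] [FORCE]. ROWS is JSON, a list of rows, each a list of 6 numbers: the shift along the world's x, y, z in units of 50 mm (1.0 is 50 mm), then the turn, a rotation vector about the world's x, y, z in units of 0.1 rad (1.0 is 0.1 rad). A call has 1 to 12 rows; each row shifts and turns the commanded pose from where the row before left it; what a row does not reach is not made up. A row lasts 1/8 s, in which the tool goes at most 62.5 mm and 10.7 degrees, less where a joint would pass 70% of its speed; a pose out of reach is approached as far as the arm can. A call with a number of a shift or a turn outside -1 to 1 is refused whole. A call with a gripper value outside its range is refused whole. OPENING is the closure, from 0 (fully open) to 1 (shut), set as the call begins (- or left out, the last holds). The fingers move at their own pace and stop on an object; FORCE is the grip in N (left out, the last holds). Time passes only in rows, so rows that do not move let the fingers close. It gives the time, the measured TCP pose, the force, the opening and the grip force at its end, in the units of the state.
- robot.observe(): the state, without advancing time (a new reading comes with each control period).
- robot.snapshot(name): name is "scene" or "side" or "wrist"; returns a dict with "image" (480x640x3 uint8, blue, green, red), "camera_matrix" (3x3 intrinsics, pixels), "R" (3x3) and "t" (3): a world point X has camera coordinates R X + t. Camera axes: x right, y down, z forward; pixel columns grow to the right and rows downward; lengths in m; the calibration is good to about 2 mm. A picture is of the moment at which its call begins. There is no depth.
- robot.close_job(): hands the job in; it is judged then, once.
Trained networks look in the newest picture that a camera, given by its name, has taken for a name from the list of things; names that differ only in an ending like _2 or _b are one class to them, and where a whole thing is asked for, a point or a joint stands for the part that bears it (a point fixed in the world has none). Each returns a list of dicts, best first, with "score" (0 to 1); they miss things now and then, are a little off and sometimes report something else, mostly with a low value. They report only what shows in the picture. A call takes as long as a camera call. They do not tell look-alikes from the thing itself.
- robot.spot_in(target, camera): "location" ([column, row] in pixels, amid what is visible of it).
The state is a dict: "t": time; "joint_positions": joint angles; "dq": joint speeds; "joint_efforts": joint torques, N m; "tool_pos": TCP position; "eef_rot": TCP orientation; "contact_force": force on the tool from outside, world axes, zero at the start; "wrist_torque": the same for the moment, N m; "finger_gap": opening from 0.0 (shut) to 1.0 (fully open); "grasp_force": force on a finger pad.
Only numpy, scipy, OpenCV 4.12 (cv2) and the standard library are available. Lean on these libraries where they do the work, as an engineer would, in place of code of your own. Each camera call takes 0.05 s, during which the arm holds its last target. There are 200 camera calls.

### The job

First return the setting block that stands on the clamp's board to its own slot in the rack, the one whose size and number of strokes match, fully down and let go. Then flip the clamp's safety catch fully open by its thumb tab and pull the T handle towards you to the end of its travel, so that the presser is down on the board. Finish while holding the handle there with the gripper (it springs back if let go), and leave the other things on the bench where they are.

Things in the scene. Friction and masses are not known exactly. Their poses are not given: they have to be found in the camera images.
- block2_center (a point): Centre (half-way up) of the setting block that stands upright on the clamp's board at the start: loose plain aluminium bar 30 x 48 x 65 mm (x, y, z), about 0.2 kg, two dark strokes on its top. x runs across its 30 mm width, y along its 48 mm length, z up. It may go into its slot either way round.
- slot2_mouth (a point): Centre of the mouth of that block's own slot (two strokes), at the rack's top face, 36 mm above the table. The empty slot is 36 x 54 mm (x, y), 22 mm deep, flat floor, 5 mm chamfer round the mouth; the block's x lies along the slot's x. Seated, the block's centre is 10.5 mm above this point.
- rack: Wooden rack, fixed, about 92 x 285 mm, origin under its middle. A row along y of three slots 92 mm apart, for 36, 48 and 62 mm long blocks (one, two, three strokes on a white label beside each slot on its -x side), in an order that changes. The two-stroke and three-stroke slots are empty.
- clamp: Press-down board clamp, fixed: aluminium bed 290 x 200 mm with a tan bare board on it (top 17 mm above the table, 60 to 210 mm to the -x side of the origin). Origin on the table straight below the lever's pivot; x away from the robot, y left, z up. The lever turns about the y axis at 60 mm height, in the plane y = 0, and has a presser arm on its -x side that comes down on the board.
- lever (a joint): Angle of the lever, rad: 0 at rest (top leaning 0.35 rad to the clamp's +x), growing as the handle is pulled to the clamp's -x (towards the robot); stop at 0.78, presser down on the board. A spring pulls it back, about 3 N at the handle at rest, 8 N at the stop; let go, it flies back. At rest the presser arm (66 mm long, 20 mm wide) slants up to 110 mm above the table.
- lever_grip (a point): Centre of the lever's T handle: black round bar, 24 mm diameter, 70 mm long along the clamp's y, on a 10 mm steel shaft, 150 mm from the pivot (about 200 mm above the table). Moves with the lever.
- catch (a joint): Angle of the safety catch, rad: about 0 (up to 0.1) closed, 1.5 fully open; stays where left (friction, 1.5 N at the tab). It hinges on an axle along the clamp's x at y = +60, z = 100 mm. Closed, its 72 mm steel bar lies across the lever's -x side and blocks it. Pushing the upright thumb tab away from the lever (clamp's +y) and over opens it: the tab lies outwards, the bar stands up.
- catch_tab (a point): Middle of the thumb tab of the catch: flat steel plate 22 mm (clamp x) x 5 mm x 48 mm, 30 mm from the catch's axle, its upper end 50 mm from the axle. When closed it lies at x = -46, y = +60, z = +130 mm from the clamp's origin. Moves with the catch.
- block1_center (a point): Centre of the shortest setting block, one stroke, 30 x 36 x 65 mm, seated in its own slot. Leave it.
- block3_center (a point): Centre of the longest setting block, three strokes, 30 x 62 x 65 mm, standing on the table beyond the rack. Leave it.
- bottle: White bottle, 56 mm diameter, 130 mm tall, origin under its foot. Leave it.
- tape: Amber tape roll lying flat in front of the rack, 76 mm diameter, 24 mm high, origin under it. Leave it.
- jar: Glass jar with steel lid, 54 mm diameter, 60 mm tall, origin under it. Leave it.
- screwdriver_grip (a point): Middle of the handle of a black screwdriver, 170 mm long, lying behind the clamp. Leave it.
- loupe: Black round loupe, 44 mm diameter, 40 mm tall, to the left of the clamp; origin under it. Leave it.
Mind the look-alikes: they are no part of the job. What is shaped like the part that bears block2_center but red or yellow is not meant.

How it is judged:
By the outcome, as a careful person would: the job done as asked, in the order asked, and still so for the second after the job is handed in, while the arm keeps its last pose, push and grip.
It also fails if it takes over 70 s, if anything falls off the work surface, if the arm or the gripper's body presses on something with over 40 N, if the wrist force passes 120 N, or if a joint passes its speed limit or range.

## Working session

There is one attempt and no reset: what is moved stays moved. The work goes in short steps, Python scripts to look and compute and a shell command to move; the robot and the scene stay as the last step left them, time stands still between calls to the robot, and variables do not carry over. Pictures are saved under pics/ and viewed, at most 14 in all, crops included, and the job is handed in when it is done.

```bash
ls; mkdir -p pics
cat > h.py <<'E'
from cell import robot
import numpy as np, cv2
def snap(c,fn=None):
    s=robot.snapshot(c)
    if fn: cv2.imwrite('pics/'+fn,s['image'])
    return s
def ray(s,px):
    d=s['R'].T@np.linalg.solve(s['camera_matrix'],[px[0],px[1],1.]); return -s['R'].T@s['t'],d
def at_z(s,px,z):
    o,d=ray(s,px); return o+d*(z-o[2])/d[2]
def tri(l):
    A=0;b=0
    for s,p in l:
        o,d=ray(s,p);d=d/np.linalg.norm(d);M=np.eye(3)-np.outer(d,d);A=A+M;b=b+M@o
    return np.linalg.solve(A,b)
def proj(s,X):
    p=s['camera_matrix']@(s['R']@np.asarray(X,float)+s['t']);return p[:2]/p[2]
E
python3 - <<'E'
from h import *
np.set_printoptions(precision=3,suppress=True)
print(robot.tips_ahead, robot.observe())
S={c:snap(c,c+'0.png') for c in('scene','side')}
for c,s in S.items(): print(c,-s['R'].T@s['t'],s['R'][2])
for n in['block2_center','slot2_mouth','rack','clamp','lever_grip','catch_tab','block1_center','block3_center','bottle','jar','tape','loupe','screwdriver_grip']:
    for c in S: print(n,c,[(np.round(d['location']),round(d['score'],2)) for d in robot.spot_in(n,c)][:4])
E
```

```text
pics
0.014 {'t': 0.0, 'joint_positions': array([-1.351,  0.092,  1.232,  0.   ,  1.82 , -0.057]), 'dq': array([ 0.   , -0.   , -0.001,  0.   ,  0.   , -0.   ]), 'joint_efforts': array([  0.001, -44.645, -40.645,   0.07 ,   0.029,  -0.   ]), 'tool_pos': array([ 0.164, -0.577,  0.236]), 'eef_rot': array([-0.001,  0.99 ,  0.138, -0.   ]), 'contact_force': array([-0.06 , -0.039, -0.398]), 'wrist_torque': array([ 0.005, -0.027, -0.055]), 'grasp_force': 0.0, 'finger_gap': 0.9997834393184813}
scene [ 1.311 -0.967  0.913] [-0.527  0.662 -0.532]
side [0.19  0.646 0.817] [ 0.364 -0.653 -0.664]
block2_center scene [(array([269., 271.]), 0.79), (array([303., 240.]), 0.76), (array([298., 284.]), 0.63), (array([239., 256.]), 0.56)]
block2_center side [(array([363., 268.]), 0.95), (array([330., 251.]), 0.84), (array([414., 282.]), 0.77), (array([342., 308.]), 0.61)]
slot2_mouth scene [(array([224., 322.]), 0.75)]
slot2_mouth side [(array([387., 207.]), 0.92), (array([247., 266.]), 0.24)]
rack scene [(array([199., 363.]), 0.72)]
rack side [(array([393., 238.]), 0.52)]
clamp scene [(array([346., 254.
[... 450 characters left out ...]
ter side [(array([338., 192.]), 0.94)]
bottle scene [(array([384., 296.]), 0.75)]
bottle side [(array([237., 232.]), 0.66)]
jar scene [(array([333., 316.]), 0.87), (array([348., 251.]), 0.47), (array([331., 216.]), 0.43), (array([396., 273.]), 0.35)]
jar side [(array([287., 229.]), 0.79), (array([272., 309.]), 0.5)]
tape scene [(array([177., 312.]), 0.91), (array([257., 300.]), 0.7)]
tape side [(array([437., 222.]), 0.74)]
loupe scene [(array([330., 216.]), 0.77)]
loupe side [(array([323., 407.]), 0.82), (array([356., 250.]), 0.5), (array([233., 232.]), 0.36)]
screwdriver_grip scene [(array([396., 276.]), 0.57)]
screwdriver_grip side [(array([228., 290.]), 0.59), (array([361., 250.]), 0.55)]
```

View pics/scene0.png

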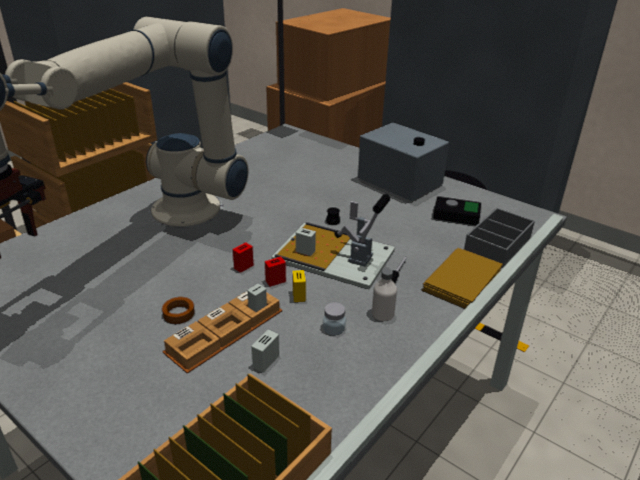

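View pics/side0.png

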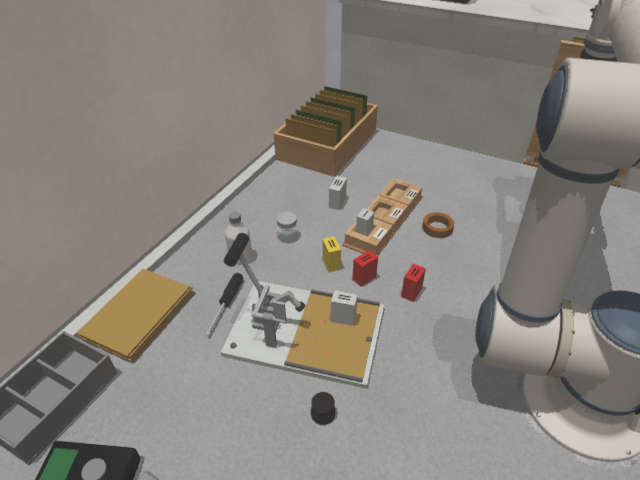

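The block on the board is at scene (305,240) and side (343,307). The look-alikes are:
- red at scene (243,257) and (275,270)
- yellow at scene (299,286)
- the one-stroke block in the rack at (257,297)
- the three-stroke block at (265,350)

I'll check the choice of block and the slot label in one close crop.

Run:
```python
from h import *
np.set_printoptions(precision=3,suppress=True)
a=cv2.imread('pics/scene0.png');b=cv2.imread('pics/side0.png')
f=lambda im,x,y:cv2.resize(im[y:y+75,x:x+100],(400,300),interpolation=cv2.INTER_CUBIC)
cv2.imwrite('pics/crop1.png',np.vstack([np.hstack([f(a,165,285),f(a,265,205)]),np.hstack([f(b,340,175),f(b,300,275)])]))
S={c:snap(c) for c in('scene','side')}
for n,p,q in[('b2',(303,240),(342,308)),('slot2',(224,322),(387,207)),('b1',(256,298),(364,223)),('lever',(381,202),(237,250)),('b3',(264,350),(338,192)),('tab',(354,212),(270,309)),('bottle',(384,296),(237,232))]:
    X=tri([(S['scene'],p),(S['side'],q)]);print(n,X,proj(S['scene'],X)-p)
```

```text
b2 [0.46  0.043 0.051] [1.521 0.279]
slot2 [ 0.52  -0.319  0.033] [-1.764 -0.582]
b1 [ 0.534 -0.221  0.049] [0.542 0.147]
lever [0.641 0.13  0.201] [-0.37   0.019]
b3 [ 0.657 -0.324  0.033] [0.056 0.012]
tab [0.547 0.161 0.122] [2.488 0.06 ]
bottle [ 0.774 -0.035  0.066] [ 0.34  -0.011]
```

View pics/crop1.png

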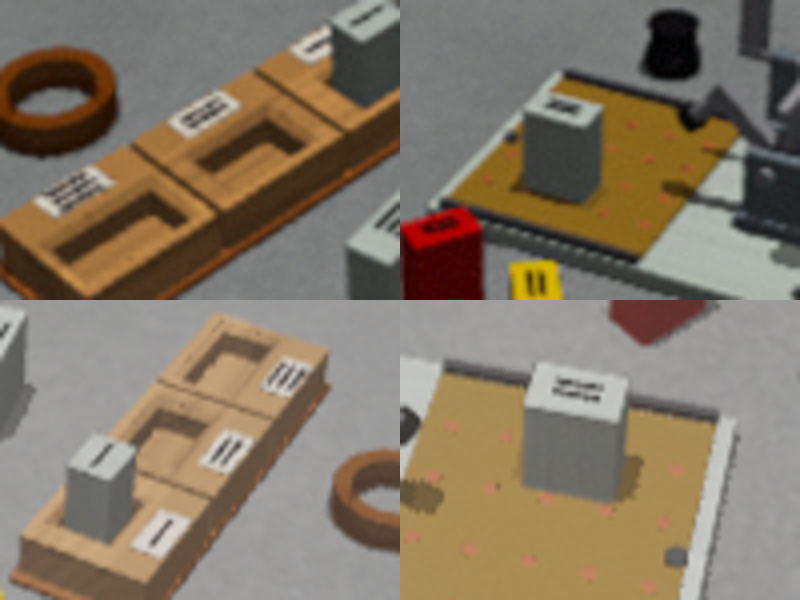

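The crop shows the plain aluminium block on the board, with two strokes. It is the one I want. The middle slot's label has two strokes too, which agrees with the detector. I'll move above the block now.

```bash
python3 -m inch '[[0,0,0.8,0,0,0],[0.45,1,0.2,0,0,0],[0.45,1,0.1,0,0,0],[0.45,1,0.1,0,0,0],[0.45,1,0.1,0,0,0],[0.45,1,0.1,0,0,0],[0.45,1,0.1,0,0,0],[0.45,1,0.1,0,0,0],[0.45,1,0.1,0,0,0],[0.45,1,0.1,0,0,0],[0.45,1,0,0,0,0],[0.45,1,0,0,0,0]]'
python3 - <<'E'
from h import *
np.set_printoptions(precision=3,suppress=True)
robot_o=robot.observe();print(robot_o['t'],robot_o['tool_pos'],robot_o['eef_rot'])
s=snap('wrist','w1.png');print(-s['R'].T@s['t'],s['R'])
print(robot.spot_in('block2_center','wrist'))
E
```

```text
t: 3.0
tool_pos: [0.4119, -0.0254, 0.3271]
eef_rot: [0.0, 0.99, 0.138, 0.001]
contact_force: [2.2, 0.0, 0.1]
finger_gap: 0.998
grasp_force: 0.0
3.0 [ 0.412 -0.025  0.327] [0.    0.99  0.138 0.001]
[ 0.484 -0.005  0.475] [[ 0.273 -0.962 -0.   ]
 [-0.925 -0.262  0.273]
 [-0.263 -0.074 -0.962]]
[{'location': [277.2, 124.3], 'score': 0.81}, {'location': [392.6, 250.6], 'score': 0.8}, {'location': [415.2, 149.5], 'score': 0.69}, {'location': [453.0, 61.1], 'score': 0.55}]
```

View pics/w1.png

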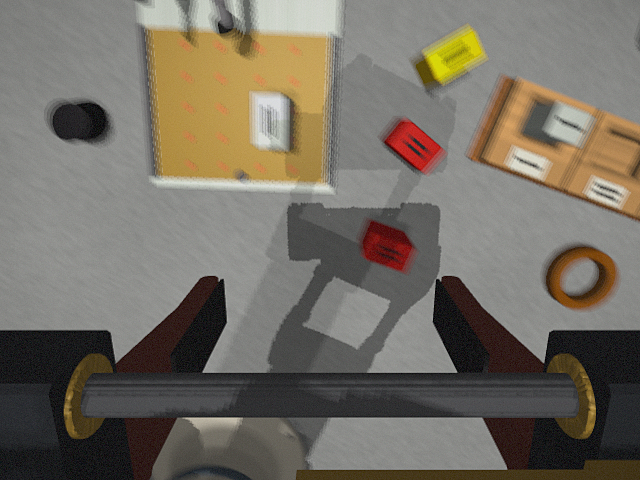

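The wrist view is slightly blurred. It shows the aluminium block at (268,121) on the tan board, reds at (412,146) and (387,247), yellow at (450,55), and the rack at right with the block1 slot and label 1. I'll measure the top faces.

Run:
```python
from h import *
np.set_printoptions(precision=4,suppress=True)
o=robot.observe();print(o['tool_pos'],o['dq'])
s=snap('wrist');s=snap('wrist','w2.png');im=s['image']
b=im[80:165,235:310].astype(int)
for th in(150,170,190):
    m=((b.min(2)>th)).astype(np.uint8)
    n,l,st,c=cv2.connectedComponentsWithStats(m)
    for i in range(1,n):
        if st[i,4]>300:
            pts=np.argwhere(l==i)[:,::-1]+[235,80]
            X=np.array([at_z(s,p,0.082)[:2] for p in pts])
            r=cv2.minAreaRect((X*1000).astype(np.float32));print(th,st[i],r)
# board corners and rack
hsv=cv2.cvtColor(im,cv2.COLOR_BGR2HSV)
m=cv2.inRange(hsv,(12,120,90),(24,255,255));m[:,350:]=0;m[220:]=0
m=cv2.morphologyEx(m,cv2.MORPH_CLOSE,np.ones((25,25),np.uint8))
c=max(cv2.findContours(m,0,2)[0],key=cv2.contourArea)
X=np.array([at_z(s,p,0.017)[:2]*1000 for p in c[:,0]],np.float32);print('board',cv2.minAreaRect(X))
cv2.imwrite('pics/cr2.png',cv2.resize(im[60:200,130:350],(770,490),interpolation=cv2.INTER_CUBIC))
```

```text
[ 0.4124 -0.023   0.3262] [-0.0932 -0.0195  0.0098 -0.0441  0.0175 -0.0932]
150 [  24   17   32   54 1457] ((461.97979736328125, 41.03858184814453), (46.66436767578125, 28.118640899658203), 13.499863624572754)
170 [  24   17   32   54 1399] ((462.0480651855469, 41.173667907714844), (45.81495666503906, 27.887819290161133), 13.499872207641602)
190 [  24   17   32   53 1194] ((462.25531005859375, 40.97612762451172), (45.43597412109375, 27.59447479248047), 14.661456108093262)
board ((462.3357238769531, 80.99275970458984), (149.18417358398438, 179.3616485595703), 13.502400398254395)
```

View pics/cr2.png

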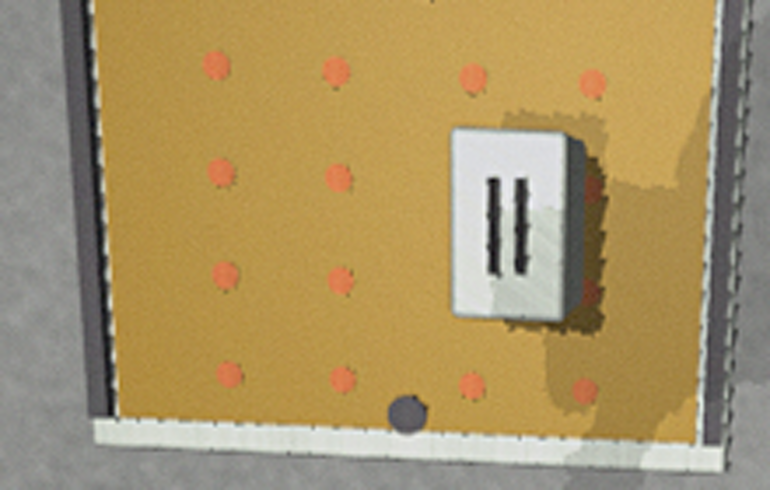

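```bash
python3 -m inch '[[0.5,0.65,-0.3,0,0,-0.41],[0.5,0.63,-0.5,0,0,0],[0,0,-1,0,0,0],[0,0,-1,0,0,0],[0,0,-1,0,0,0],[0,0,0,0,0,0],[0,0,0,0,0,0]]' 0.2
python3 - <<'E'
from h import *
np.set_printoptions(precision=4,suppress=True)
s=snap('wrist','w3.png')
print(robot.spot_in('block2_center','wrist'))
o=robot.observe();print(o['tool_pos'],o['eef_rot'],o['contact_force'])
S=snap('scene')
print(robot.spot_in('slot2_mouth','scene'))
E
```

```text
t: 4.08
tool_pos: [0.4623, 0.0358, 0.1391]
eef_rot: [0.0, 0.993, 0.117, 0.001]
contact_force: [-1.2, -0.5, 0.8]
finger_gap: 0.802
grasp_force: 0.0
[{'location': [319.0, 250.1], 'score': 0.96}, {'location': [596.7, 133.0], 'score': 0.65}, {'location': [544.4, 268.3], 'score': 0.61}, {'location': [627.2, 249.7], 'score': 0.18}]
[0.4629 0.0362 0.1401] [0.0003 0.9931 0.1171 0.0026] [-0.1394 -0.6183  0.4394]
[{'location': [227.2, 320.1], 'score': 0.98}, {'location': [364.2, 226.8], 'score': 0.46}]
```

View pics/w3.png

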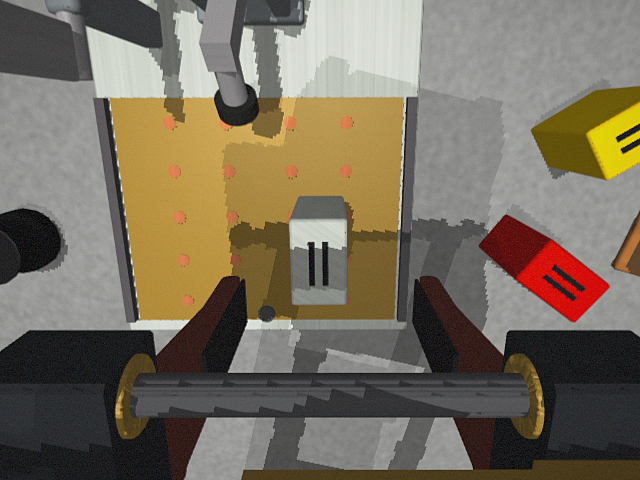

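The wrist view shows the block's top at (318,261), aligned with the jaws, and the presser tip well clear at (236,103).

Run:
```python
from h import *
np.set_printoptions(precision=4,suppress=True)
s=snap('wrist');o=robot.observe();print(o['tool_pos'])
c=np.mean([at_z(s,p,0.082) for p in[(294,220),(348,220),(290,303),(346,303)]],0);print('top',c)
m=at_z(s,(318,221),.082)-at_z(s,(318,303),.082);print(m,np.arctan2(m[1],m[0]),np.linalg.norm(m))
q=o['eef_rot'];print('toolx ang',2*np.arctan2(q[2],q[1]))
```

```text
[0.4624 0.0367 0.1388]
top [0.463  0.0418 0.082 ]
[0.0438 0.0101 0.    ] 0.2275227185867651 0.04492863558916202
toolx ang 0.23564988891873992
```

```bash
python3 -m inch '[[0,0.1,-0.5,0,0,0],[0,0,-0.5,0,0,0],[0,0,-0.4,0,0,0],[0,0,-0.14,0,0,0],[0,0,0,0,0,0]]' && python3 -m inch '[[0,0,0,0,0,0],[0,0,0,0,0,0],[0,0,0,0,0,0],[0,0,0,0,0,0],[0,0,0,0,0,0]]' 1 25
```

```text
t: 4.95
tool_pos: [0.4617, 0.0419, 0.0601]
eef_rot: [0.0, 0.993, 0.118, 0.0]
contact_force: [-0.2, -0.7, 0.1]
finger_gap: 0.799
grasp_force: 0.0
t: 5.58
tool_pos: [0.4615, 0.0418, 0.0597]
eef_rot: [0.0, 0.993, 0.118, 0.0]
contact_force: [0.1, 0.8, 0.2]
finger_gap: 0.336
grasp_force: 25.0
```

```bash
python3 -m inch '[[0,0,0.8,0,0,0],[0,0,1,0,0,0],[0,-0.3,1,0,0,1],[0.13,-0.98,0,0,0,1],[0.13,-0.98,0,0,0,1],[0.13,-0.98,0,0,0,1],[0.13,-0.98,0,0,0,1],[0.13,-0.98,0,0,0,1],[0.13,-0.98,0,0,0,1],[0.13,-0.98,0,0,0,1],[0.13,-0.98,0,0,0,1],[0.13,-0.9,0,0,0,1]]' && python3 -m inch '[[0,-0.3,0,0,0,1],[0,0,0,0,0,1],[0,0,0,0,0,0],[0,0,0,0,0,0]]'
python3 - <<'E'
from h import *
np.set_printoptions(precision=4,suppress=True)
s=snap('wrist','w4.png')
for n in('slot2_mouth','block1_center','rack'):print(n,robot.spot_in(n,'wrist'))
for d in robot.spot_in('slot2_mouth','wrist'):print(at_z(s,d['location'],.036))
E
```

```text
t: 7.08
tool_pos: [0.5198, -0.4118, 0.1988]
eef_rot: [-0.001, 0.814, 0.581, -0.0]
contact_force: [0.3, 0.5, -0.5]
finger_gap: 0.341
grasp_force: 25.0
t: 7.58
tool_pos: [0.52, -0.4249, 0.1993]
eef_rot: [-0.0, 0.754, 0.657, -0.0]
contact_force: [-1.0, -0.3, -1.3]
finger_gap: 0.337
grasp_force: 25.0
slot2_mouth [{'location': [302.2, 63.6], 'score': 0.56}]
block1_center []
rack [{'location': [346.5, 131.0], 'score': 0.85}]
[ 0.5162 -0.3146  0.036 ]
```

View pics/w4.png

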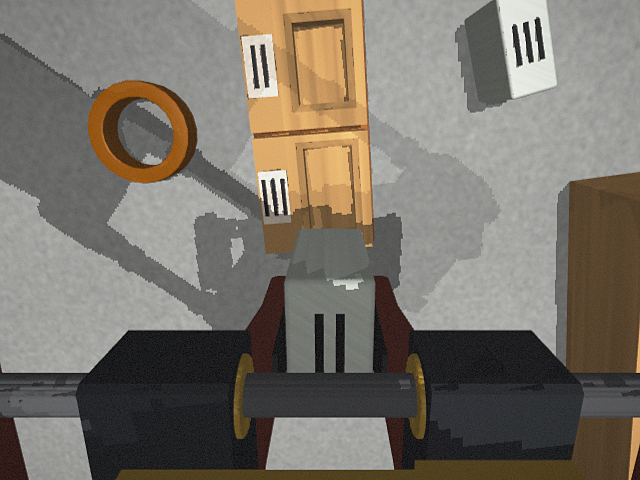

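The wrist view shows the two-stroke slot's chamfer rectangle at about (284,19), (350,8), (357,105) and (292,113). The held block is straight in the jaws.

Run:
```python
from h import *
np.set_printoptions(precision=4,suppress=True)
s=snap('wrist');o=robot.observe();q=o['eef_rot']
P=np.array([at_z(s,p,.036) for p in[(284,19),(350,8),(357,105),(292,113)]])
c=P.mean(0);print(P,c);a=P[0]-P[3]+P[1]-P[2];b=P[1]-P[0]+P[2]-P[3]
print('y ang',np.degrees(np.arctan2(a[1],a[0])),np.linalg.norm(a)/2,'x ang',np.degrees(np.arctan2(b[1],b[0])),np.linalg.norm(b)/2)
for u,v in[((253,132),(266,251)),((364,0),(372,245)),((256,136),(368,130))]:
    m=at_z(s,u,.036)-at_z(s,v,.036);print(np.degrees(np.arctan2(m[1],m[0])))
print('toolx',np.degrees(2*np.arctan2(q[2],q[1])),o['tool_pos'],(c-o['tool_pos'])/.05)
```

```text
[[ 0.5083 -0.2854  0.036 ]
 [ 0.5531 -0.2847  0.036 ]
 [ 0.5505 -0.3469  0.036 ]
 [ 0.504  -0.3461  0.036 ]] [ 0.529  -0.3158  0.036 ]
y ang 86.73803430800947 0.061558655781140593 x ang -0.14703321094048044 0.045665155341609504
85.79043585380967
85.60116384943751
175.20068109871283
toolx 82.2577639245758 [ 0.52   -0.425   0.1998] [ 0.1785  2.184  -3.2755]
```

```bash
python3 -m inch '[[0.06,0.6,-0.2,0,0,0.64],[0.06,0.8,-0.5,0,0,0],[0.06,0.76,-0.6,0,0,0],[0,0,-0.6,0,0,0],[0,0,-0.1,0,0,0],[0,0,0,0,0,0],[0,0,0,0,0,0]]'
python3 - <<'E'
from h import *
np.set_printoptions(precision=4,suppress=True)
s=snap('wrist','w5.png')
S=snap('side')
c=cv2.resize(S['image'][140:260,310:470],(640,480),interpolation=cv2.INTER_CUBIC)
cv2.imwrite('pics/c5.png',np.hstack([cv2.resize(s['image'],(400,300)),cv2.resize(c,(400,300))]))
E
```

```text
t: 8.75
tool_pos: [0.5296, -0.3181, 0.1016]
eef_rot: [0.001, 0.732, 0.681, 0.0]
contact_force: [-0.6, 0.1, -1.0]
finger_gap: 0.338
grasp_force: 25.0
```

View pics/c5.png

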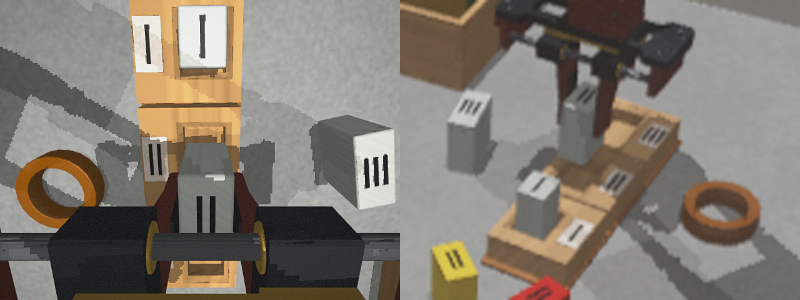

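The crop shows the block directly above the two-stroke slot, and the long axes line up. Lowering it.

```bash
python3 -m inch '[[0,0,-0.25,0,0,0],[0,0,-0.2,0,0,0],[0,0,-0.12,0,0,0],[0,0,0,0,0,0]]' && python3 -m inch '[[0,0,-0.1,0,0,0],[0,0,-0.1,0,0,0],[0,0,-0.1,0,0,0],[0,0,0,0,0,0]]'
```

```text
t: 9.35
tool_pos: [0.5285, -0.3168, 0.0699]
eef_rot: [-0.001, 0.732, 0.682, -0.0]
contact_force: [0.5, -1.2, -2.3]
finger_gap: 0.342
grasp_force: 25.0
t: 9.85
tool_pos: [0.5291, -0.3173, 0.0567]
eef_rot: [0.0, 0.732, 0.682, 0.0]
contact_force: [0.2, -0.9, 1.6]
finger_gap: 0.339
grasp_force: 25.0
```

```bash
python3 -m inch '[[0,0,-0.03,0,0,0],[0,0,0,0,0,0]]' && python3 -m inch '[[0,0,0,0,0,0],[0,0,0,0,0,0],[0,0,0,0,0,0],[0,0,0.5,0,0,0],[0,0,1,0,0,0],[0,0,1,0,0,0],[0,0,1,0,0,0]]' 0.35
python3 - <<'E'
from h import *
np.set_printoptions(precision=4,suppress=True)
s=snap('wrist');s2=snap('side')
cv2.imwrite('pics/c6.png',np.hstack([cv2.resize(s['image'],(400,300)),cv2.resize(s2['image'][140:260,310:470],(400,300),interpolation=cv2.INTER_CUBIC)]))
S=snap('scene')
print({n:[(d['location'],round(d['score'],2)) for d in robot.spot_in(n,c)] for n in('lever_grip','catch_tab') for c in('scene',)},[robot.spot_in(n,'side') for n in('lever_grip','catch_tab')])
E
```

```text
t: 10.1
tool_pos: [0.5291, -0.3173, 0.0566]
eef_rot: [0.001, 0.732, 0.682, 0.0]
contact_force: [-2.9, 1.8, 8.3]
finger_gap: 0.344
grasp_force: 25.0
t: 10.98
tool_pos: [0.5288, -0.3171, 0.231]
eef_rot: [-0.0, 0.732, 0.682, -0.0]
contact_force: [-0.2, 0.7, -0.4]
finger_gap: 0.65
grasp_force: 0.0
{'lever_grip': [([364.0, 229.0], 0.61)], 'catch_tab': [([356.0, 211.8], 0.62)]} [[{'location': [246.9, 270.6], 'score': 0.82}], [{'location': [269.4, 307.7], 'score': 0.77}]]
```

View pics/c6.png

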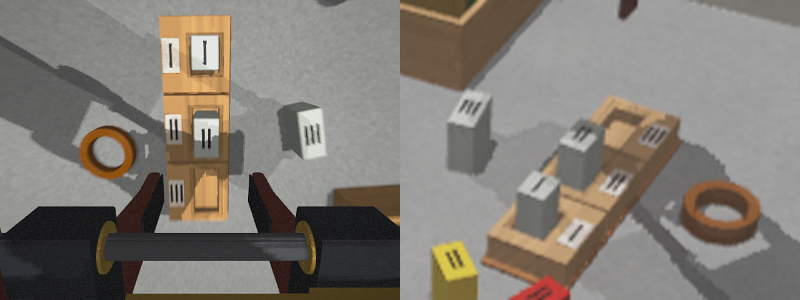

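The block is seated: block2 in the middle slot stands at the same height as block1, and the reaction on pressing was 8 N. Next I'll go over to look at the clamp.

```bash
python3 -m inch '[[-0.08,0.7,0.5,0,0,-1],[-0.08,0.7,0.3,0,0,-1],[-0.08,0.7,0.3,0,0,-1],[-0.08,0.7,0.3,0,0,-1],[-0.08,0.7,0,0,0,-1],[-0.08,0.7,0,0,0,-1],[-0.08,0.7,0,0,0,-1],[-0.08,0.7,0,0,0,-1],[-0.08,0.7,0,0,0,-1],[-0.08,0.7,0,0,0,-1],[-0.08,0.7,0,0,0,-1],[-0.08,0.7,0,0,0,-1]]' 1 20 && python3 -m inch '[[0,0,0,0,0,-0.65],[0,0,0,0,0,0],[0,0,0,0,0,0]]'
python3 - <<'E'
from h import *
np.set_printoptions(precision=4,suppress=True)
s=snap('wrist','w7.png')
y=0.2356;O=np.array([.593,.1125,0]);R=np.array([[np.cos(y),-np.sin(y),0],[np.sin(y),np.cos(y),0],[0,0,1]])
for n,p in dict(tabtop=(-.046,.06,.15),axle=(-.046,.06,.1),grip=(.051,0,.201),gl=(.051,.035,.201),c1=(-.06,.09,.017),c2=(-.06,-.09,.017)).items():
    print(n,proj(s,O+R@p))
print([robot.spot_in(n,'wrist') for n in('lever_grip','catch_tab')])
E
```

```text
t: 12.82
tool_pos: [0.4804, 0.1039, 0.2976]
eef_rot: [-0.0, 0.989, 0.148, -0.002]
contact_force: [-0.6, -0.1, 1.1]
finger_gap: 0.006
grasp_force: 0.0
t: 13.2
tool_pos: [0.4809, 0.1025, 0.2986]
eef_rot: [0.0, 0.993, 0.117, -0.001]
contact_force: [-0.0, 0.1, 0.4]
finger_gap: 0.006
grasp_force: 0.0
tabtop [265.6783 128.8195]
axle [274.8568 126.6363]
grip [361.7394 -66.1262]
gl [292.2681 -66.0532]
c1 [255.764  138.6414]
c2 [436.1399 138.5396]
[[{'location': [345.7, 85.2], 'score': 0.96}], [{'location': [279.2, 61.7], 'score': 0.96}]]
```

View pics/w7.png

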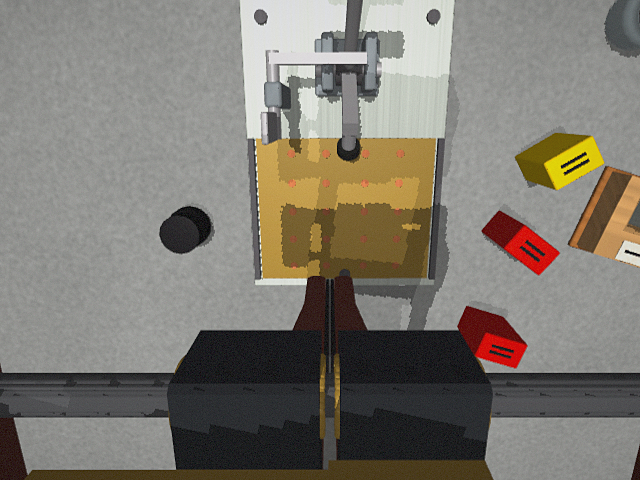

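The predicted clamp geometry matches the picture: tab top expected at (266,129) and seen at (268,126), board corners at (256,139) and (436,139). The tab is therefore at (268,127), with the catch bar at row 58 across the lever. I'll bring the closed fingers in beside the tab on the lever side.

```bash
python3 -m inch '[[0.55,0.27,-0.3,0,0,0],[0.54,0.27,-0.5,0,0,0],[0,0,-0.8,0,0,0],[0,0,-0.8,0,0,0],[0,0,-0.5,0,0,0],[0,0,0,0,0,0],[0,0,0,0,0,0]]'
```

```text
t: 14.22
tool_pos: [0.536, 0.1297, 0.1561]
eef_rot: [-0.0, 0.993, 0.117, 0.001]
contact_force: [0.5, -0.2, 0.4]
finger_gap: 0.003
grasp_force: 0.0
```

```bash
python3 -m inch '[[-0.06,0.27,-0.04,0,0,0],[-0.05,0.2,-0.04,0,0,0],[-0.05,0.19,-0.04,0,0,0],[-0.04,0.15,-0.14,0,0,0],[-0.04,0.15,-0.14,0,0,0],[0,0,0,0,0,0]]' && python3 -m inch '[[-0.02,0.06,-0.17,0,0,0],[-0.01,0.06,-0.17,0,0,0],[0,0,-0.06,0,0,0],[0,0,0,0,0,0]]'
```

```text
t: 14.98
tool_pos: [0.5226, 0.1784, 0.1332]
eef_rot: [-0.0, 0.993, 0.118, -0.001]
contact_force: [-0.5, -0.0, 0.8]
finger_gap: 0.008
grasp_force: 0.0
t: 15.48
tool_pos: [0.5222, 0.1836, 0.1179]
eef_rot: [0.0, 0.993, 0.117, 0.001]
contact_force: [-6.8, -3.8, 16.9]
finger_gap: 0.01
grasp_force: 8.7
```

Contact came at the expected stop height. I'll lift off and check.

```bash
python3 -m inch '[[0,0,0.6,0,0,0],[0,0,1,0,0,0],[0,0,1,0,0,0],[-0.3,0,1,0,0,0],[-0.5,0,0,0,0,0],[0,0,0,0,0,0],[0,0,0,0,0,0]]'
python3 - <<'E'
from h import *
np.set_printoptions(precision=4,suppress=True)
s=snap('wrist');s1=snap('side');S=snap('scene')
y=0.2356;O=np.array([.593,.1125,0]);R=np.array([[np.cos(y),-np.sin(y),0],[np.sin(y),np.cos(y),0],[0,0,1]])
for n,p in dict(tabend=(-.046,.11,.1036),axle=(-.046,.06,.1),grip=(.051,0,.201)).items():print(n,proj(s,O+R@p)/1.6,(proj(s1,O+R@p)-[190,220])*2.5+[400,0])
cv2.imwrite('pics/c8.png',np.vstack([np.hstack([cv2.resize(s['image'],(400,300)),cv2.resize(s1['image'][220:340,190:350],(400,300),interpolation=3)]),np.hstack([cv2.resize(S['image'][180:270,300:420],(400,300),interpolation=3)]*2)]))
E
```

```text
t: 16.35
tool_pos: [0.4822, 0.1837, 0.2931]
eef_rot: [0.0, 0.993, 0.117, -0.001]
contact_force: [-0.3, 0.0, 0.1]
finger_gap: 0.003
grasp_force: 0.0
tabend [193.9739  95.8127] [605.2355 296.8772]
axle [233.1944  95.4968] [627.2965 246.5216]
grip [323.3494 -15.3585] [518.58    70.1863]
```

View pics/c8.png

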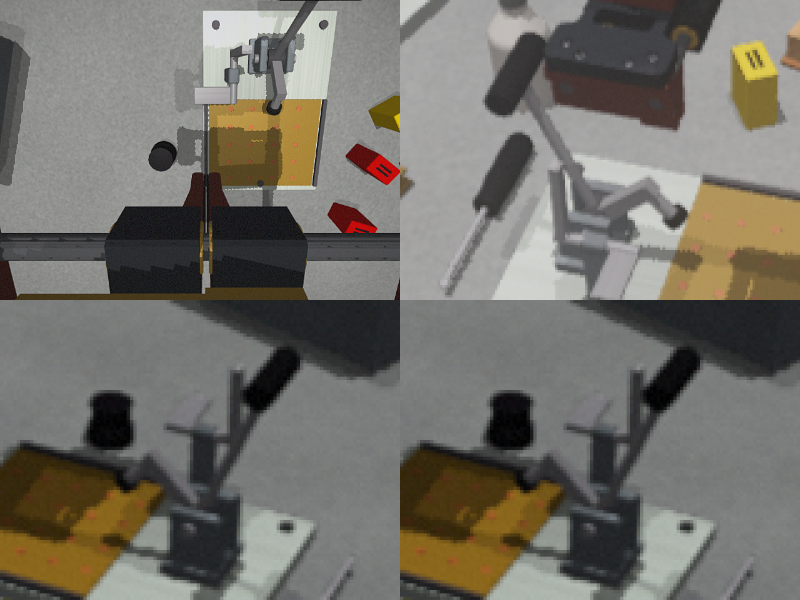

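The catch is fully open: the tab lies outwards, the bar stands upright, and it bottomed at 17 N. Next is the T handle, with the jaws closing along the clamp's x axis, 20 mm off the shaft to the -y side.

```bash
python3 -m inch '[[0,0,0.3,0,0,1],[0.3,-0.14,0,0,0,1],[0.3,-0.14,0,0,0,1],[0.3,-0.14,0,0,0,1],[0.3,-0.14,0,0,0,1],[0.3,-0.14,0,0,0,1],[0.3,-0.14,0,0,0,1],[0.3,-0.14,0,0,0,1],[0.3,-0.14,0,0,0,1],[0.3,-0.14,0,0,0,1],[0.3,-0.14,0,0,0,1],[0.3,-0.14,0,0,0,1]]' 0.3 && python3 -m inch '[[0,-0.02,0,0,0,1],[0,0,0,0,0,1],[0,0,0,0,0,1],[0,0,0,0,0,0.7],[0,0,0,0,0,0],[0,0,0,0,0,0]]'
python3 - <<'E'
from h import *
np.set_printoptions(precision=4,suppress=True)
s=snap('wrist','w9.png')
y=0.2356;O=np.array([.593,.1125,0]);R=np.array([[np.cos(y),-np.sin(y),0],[np.sin(y),np.cos(y),0],[0,0,1]])
for p in [(.051,0,.201),(.051,.035,.201),(.051,-.035,.201)]:print(proj(s,O+R@p))
print(robot.spot_in('lever_grip','wrist'))
E
```

```text
t: 18.0
tool_pos: [0.6479, 0.1064, 0.3083]
eef_rot: [-0.0, 0.753, 0.659, -0.001]
contact_force: [-0.2, -0.6, -0.2]
finger_gap: 0.695
grasp_force: 0.0
t: 18.75
tool_pos: [0.6472, 0.1057, 0.309]
eef_rot: [-0.0, 0.62, 0.784, -0.0]
contact_force: [-0.1, 0.1, -0.5]
finger_gap: 0.697
grasp_force: 0.0
[329.4708 207.7664]
[329.2591 150.5741]
[329.6674 260.8943]
[{'location': [321.8, 186.3], 'score': 0.73}]
```

View pics/w9.png

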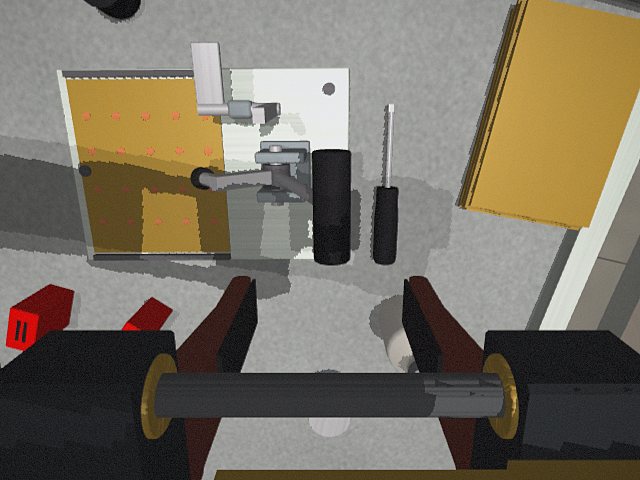

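The T handle spans (330,150) to (331,262), as predicted. I'll descend and grip.

```bash
python3 -m inch '[[0,0,-0.6,0,0,0],[0,0,-0.8,0,0,0],[0,0,-0.5,0,0,0],[0,0,-0.26,0,0,0],[0,0,0,0,0,0]]' && python3 -m inch '[[0,0,0,0,0,0],[0,0,0,0,0,0],[0,0,0,0,0,0],[0,0,0,0,0,0],[0,0,0,0,0,0]]' 1 40
```

```text
t: 19.48
tool_pos: [0.6467, 0.1058, 0.201]
eef_rot: [-0.0, 0.62, 0.785, -0.0]
contact_force: [-0.3, 0.0, -0.3]
finger_gap: 0.699
grasp_force: 0.0
t: 20.1
tool_pos: [0.6477, 0.106, 0.2021]
eef_rot: [0.001, 0.62, 0.785, 0.001]
contact_force: [4.2, 2.2, 0.7]
finger_gap: 0.265
grasp_force: 40.0
```

```bash
python3 -m inch '[[-0.21,-0.05,0.06,0,0,0],[-0.21,-0.05,0.06,0,0,0],[-0.22,-0.05,0.03,0,0,0],[-0.22,-0.05,0.03,0,0,0],[-0.22,-0.05,0,0,0,0],[-0.22,-0.05,-0.01,0,0,0],[-0.22,-0.05,-0.04,0,0,0],[-0.22,-0.05,-0.04,0,0,0],[0,0,0,0,0,0]]' && python3 -m inch '[[-0.2,-0.05,-0.07,0,0,0],[-0.2,-0.05,-0.07,0,0,0],[-0.1,-0.03,-0.04,0,0,0],[0,0,0,0,0,0],[0,0,0,0,0,0]]'
```

```text
t: 21.22
tool_pos: [0.562, 0.0859, 0.2103]
eef_rot: [0.004, 0.62, 0.785, 0.004]
contact_force: [5.6, 1.5, 10.6]
finger_gap: 0.263
grasp_force: 40.0
t: 21.85
tool_pos: [0.5373, 0.0802, 0.2009]
eef_rot: [0.003, 0.619, 0.785, 0.004]
contact_force: [5.7, 3.1, 9.2]
finger_gap: 0.261
grasp_force: 40.0
```

```bash
python3 -m inch '[[-0.04,-0.01,-0.03,0,0,0],[0,0,0,0,0,0]]' && python3 -m inch '[[-0.04,-0.01,-0.03,0,0,0],[0,0,0,0,0,0]]' &&  python3 -m inch '[[-0.04,-0.01,-0.03,0,0,0],[0,0,0,0,0,0]]'
```

```text
t: 22.1
tool_pos: [0.5367, 0.08, 0.2006]
eef_rot: [0.005, 0.619, 0.785, 0.006]
contact_force: [10.4, 4.1, 10.5]
finger_gap: 0.263
grasp_force: 40.0
t: 22.35
tool_pos: [0.5363, 0.08, 0.2004]
eef_rot: [0.006, 0.619, 0.785, 0.008]
contact_force: [15.3, 5.0, 12.0]
finger_gap: 0.265
grasp_force: 40.0
t: 22.6
tool_pos: [0.5359, 0.0799, 0.2002]
eef_rot: [0.008, 0.619, 0.785, 0.01]
contact_force: [21.1, 7.0, 15.3]
finger_gap: 0.261
grasp_force: 40.0
```

The force rises with almost no motion, so the lever is at its stop. One last look before handing in.

```bash
python3 -m inch '[[0,0,0,0,0,0],[0,0,0,0,0,0]]'
python3 - <<'E'
from h import *
s=snap('wrist');s1=snap('side');S=snap('scene')
cv2.imwrite('pics/c10.png',np.vstack([np.hstack([cv2.resize(s['image'],(400,300)),cv2.resize(s1['image'][220:400,190:430],(400,300),interpolation=3)]),np.hstack([cv2.resize(S['image'][160:400,130:450],(400,300),interpolation=3),cv2.resize(s1['image'][130:310,250:490],(400,300),interpolation=3)])]))
E
```

```text
t: 22.85
tool_pos: [0.5359, 0.0799, 0.2002]
eef_rot: [0.008, 0.619, 0.785, 0.01]
contact_force: [20.5, 6.2, 15.4]
finger_gap: 0.264
grasp_force: 40.0
```

View pics/c10.png

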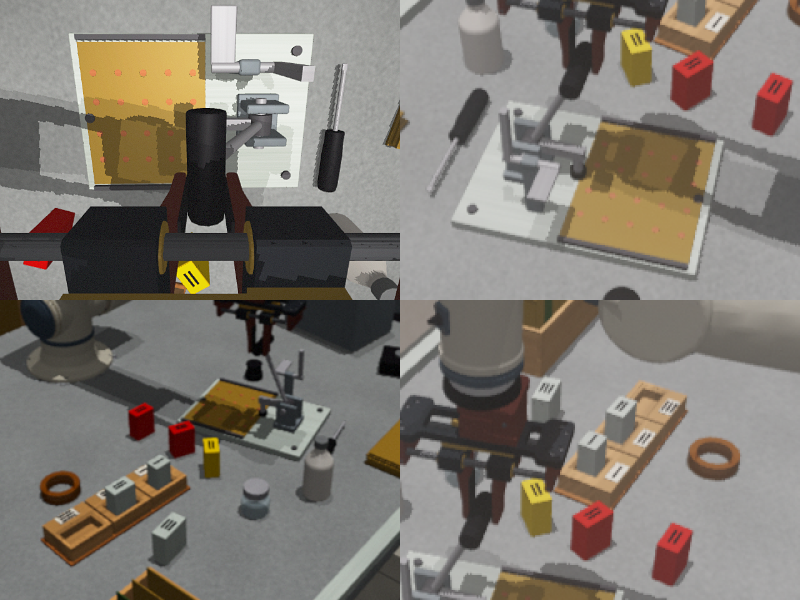

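The pictures show the presser down on the board, the catch open, the handle held, block2 seated in the two-stroke slot, and everything else in place.

```bash
python3 -c "from cell import robot; print(robot.close_job())"
```

```text
the job is handed in; nothing more can be done
None
```

I handed the job in at about 23 s: block2 is seated in the two-stroke slot, the catch is pushed open to its stop, and the gripper is holding the T handle at the end of its travel with the presser down on the board; nothing else on the bench appears moved.

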